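# Work wedged columns loose and rack them in the V cradle

## Robot

A 6-joint arm with a two-finger parallel gripper is mounted at the origin on the work surface. World frame = base frame: x ahead of the robot, y to its left, z up, the work surface at z = 0. Lengths are in mm, angles in degrees, forces in N, time in s.
With the tool pointing down it reaches from about 275 to 850 mm from the base axis. Payload 19 kg.
Tool frame: the origin (TCP) lies at the very end of the fingers, on their centre line; the grasp point (between the pads) lies 19 mm behind it; y points along the fingers, x is the direction in which the jaws open and shut, and the axes are right-handed (so a half turn about y gives the same grasp; the last joint's range is limited). The gripper opens to 85 mm and grips with 20 to 120 N. Pads are 22 mm wide; open, the fingers measure 114 mm over their backs; the gripper's body (76 mm by 85 mm) begins 54 mm behind the grasp point. The pads swing forward as they close: fully open they stand 13 mm farther back than shut.
Start: joints at [-76.834, 8.623, 82.357, -0, 89.026, -7.678], TCP at [204.574, -537.345, 231.267] pointing down, gripper open.
Joint ranges: [-160.23, 160.23], [-39.13, 120.54], [6.94, 153.29], [-79.49, 259.48], [9.18, 160.14], [-161.06, 161.06]. Speed limits (degrees/s): [108.29, 108.29, 127.2, 172.46, 172.46, 172.46].

## Interface

Orientations are given as a 3x3 rotation matrix whose columns are the frame's x, y, z axes.
In Python, from station import bot, imaging gives the robot as it stands.
- The arm moves only by the shell command python3 -m jog 'ROWS' [OPENING] [FORCE]. ROWS is JSON, one flat list of numbers, 4 for each row, row after row: the shift along the world's x, y, z in cm, then the turn about the world's z in rad. In form: [x, y, z, twist, x, y, z, twist, ...]. A call has 1 to 20 rows; each row shifts and turns the commanded pose from where the row before left it; what a row does not reach is not made up. A row lasts 1/10 s, in which the tool goes at most 50 mm and 8.59 degrees, less where a joint would pass 70% of its speed; a pose out of reach is approached as far as the arm can. A call with a gripper value outside its range is refused whole. OPENING is the finger opening in cm, from 0 to 8.54, set as the call begins (- or left out, the last holds). The fingers move at their own pace and stop on an object; FORCE is the grip in N (left out, the last holds). Time passes only in rows, so rows that do not move let the fingers close. It gives the time, the measured TCP pose, the force and the opening at its end, in the units of the state.
- bot.get_state(): the state, without advancing time (a new reading comes with each control period).
- imaging.capture(name): name is "scene" or "top" or "wrist"; returns (picture, depth): 400x640x3 uint8, red, green, blue; 400x640 float32, mm along the optical axis (not along the pixel's ray), 0 where there is no reading.
- imaging.calibration(name): a dict with "fx", "fy", "cx", "cy" (pixels), "k1" (the pictures are not rectified: a ray, as slopes to the right and down, at radius r is drawn at 1 + k1 r^2 times it, then the intrinsics apply), "xyz" and "rotation" of the camera in the world. Camera axes: x right, y up, looking along -z (the intrinsics and any distortion apply to the point x, -y, -z); pixel columns grow to the right and rows downward; lengths in mm; the calibration is good to about 2 mm. A picture is of the moment at which its call begins: read the wrist's pose just before it. calibration takes no time and is no camera call; for the wrist camera it gives the pose at the moment of the call.
- bot.hand_in(): hands the job in, once; it reports no verdict.
The state is a dict: "clock": time; "joint_positions": joint angles; "qd": joint speeds; "tau": joint torques, N m; "position": TCP position; "tcp_rot": TCP orientation; "force": force on the tool from outside, world axes, zero at the start; "moment": the same for the moment, N m; "finger_gap": finger opening in mm.
Only numpy, scipy, OpenCV 4.12 (cv2) and the standard library are available. Lean on these libraries where they do the work, as an engineer would, in place of code of your own. Each camera call takes 0.05 s, during which the arm holds its last target. There are 200 camera calls.

## Task

Slide the cradle's keeper bar fully open, then take every steel column out of the grey case: each is wedged between stiff jaws at one end, so rock it from side to side until the column itself has pushed both jaws well back (never wrench it out past a jaw, nor push the jaws with the gripper), then lift it out. Lay each column in a V-groove of its own across both rails of the cradle and slide it gently up against the steel stop without shifting the stop. When all are in, slide the keeper bar fully shut over them; leave the bottle and beaker where they are.

Things in the scene. Friction and masses are not known exactly. Their poses are not given: they have to be found in the camera images.
- case: Grey open transport case fixed to the bench, 180 x 250 mm. Origin under its centre at bench level; z up. Slots along its x at y = -80 (slot 1), 0, +80 mm (slot 3). Base 10 mm thick; between the end sills (|x| < 58 mm) is free room beside and below the columns for fingers. Caps stand on sills 28 mm high between end walls 50 mm high, 3 mm beyond the caps. Jaws at the +x end.
- socket2 (a point): Point in slot 2 at the case's -x end (case x = -68, y = 0, 45 mm up); slots 1 and 3 are alike, 80 mm aside. Here each column's cap stands in a socket 38 mm wide (2 mm free on either side) with walls 50 mm high: the pivot for rocking. With the column gripped at its middle, swing it level about this end by 12 mm at the far cap to one side, then the other, return to mid-slot, lift.
- clamp: The six black jaws at the case's +x end (x = 61 to 75 mm, up to 70 mm high; origin and axes as the case). Two per slot, one on either side of the cap: flank 1 to 3 mm from the cap, lip reaching 6 to 8 mm in over the cap's top edge, 1 mm above it, so it cannot be pulled straight up, nor may its tail be levered out. Jaws slide only sideways, stiffly. Pushing one jaw alone never clears both lips.
- stop_face (a point): Middle of the face of the cradle's steel stop plate (230 mm wide, from 32 to 76 mm above the bench); the point is 55 mm up. The face looks along the cradle's -x; axes as the cradle's. It has been set 73 to 85 mm from the cradle's origin along x and is held by friction: over about 25 N shifts it. A column pressed into its groove drags; held 2 to 3 mm up it slides freely.
- cradle: V cradle fixed to the bench. Origin at bench level midway between two white notched rails; z up. Base 10 mm thick, x -115 to 175, y -145 to 145 mm. Rails along y at x = -38 and 38 mm, 12 mm thick, up to 59 mm high. Three 90-degree V-grooves lying along x across both rails at y = -80, 0, 80 mm. A column cradled in one has its axis 55 mm up, along the cradle's x.
- keeper (a joint): Position (m) of the keeper, a steel bar along the cradle's y (14 mm wide, 84 to 94 mm above the bench, on runners at y = +-136 mm) that slides along the cradle's x: 0 = shut, over the middle of the grooves (cradle x = 0); 0.105 = fully open, beyond the stop. Runs hard stop to hard stop; 2 to 3 N moves it; stays where left.
- keeper_grip (a point): Centre of the black grip block upright on the middle of the keeper bar: 20 mm along the cradle's x, 40 mm along its y, 36 mm high (94 to 130 mm above the bench).
- col1: A steel chromatography column that starts in slot 1 of the case (may be absent): a round tube 28 mm in diameter and 150 mm long over all, with a square 34 x 34 mm end cap, 14 mm thick, on each end; 0.25 to 0.5 kg. Both ends are alike. Origin at its middle, x along the tube. In the case its axis is 45 mm above the bench; loose on the bench it rests on the caps' flats, axis 17 mm up.
- col2: A steel chromatography column that starts in slot 2 of the case (may be absent): a round tube 28 mm in diameter and 150 mm long over all, with a square 34 x 34 mm end cap, 14 mm thick, on each end; 0.25 to 0.5 kg. Both ends are alike. Origin at its middle, x along the tube. In the case its axis is 45 mm above the bench; loose on the bench it rests on the caps' flats, axis 17 mm up.
- col3: A steel chromatography column that starts in slot 3 of the case (may be absent): a round tube 28 mm in diameter and 150 mm long over all, with a square 34 x 34 mm end cap, 14 mm thick, on each end; 0.25 to 0.5 kg. Both ends are alike. Origin at its middle, x along the tube. In the case its axis is 45 mm above the bench; loose on the bench it rests on the caps' flats, axis 17 mm up.
- jaw1l (a joint): Position (m) of the jaw on the case's +y side of slot 1: 0 = fully in, grows to 0.012 as it is pushed outward (along the case's +y). It stays where it is left; about 6 N moves it. The cap is clear of its lip from about 0.009; 0.0105 is a good margin.
- lip1l (a point): Middle of the lower inner edge of the lip of jaw1l (63 mm above the bench); moves with the jaw, axes as the case's. With the jaw fully in it is 9 mm from the slot's middle plane.
- jaw1r (a joint): Position (m) of the jaw on the case's -y side of slot 1: 0 = fully in, grows to 0.012 as it is pushed outward (along the case's -y). It stays where it is left; about 6 N moves it. The cap is clear of its lip from about 0.009; 0.0105 is a good margin.
- lip1r (a point): Middle of the lower inner edge of the lip of jaw1r (63 mm above the bench); moves with the jaw, axes as the case's. With the jaw fully in it is 9 mm from the slot's middle plane.
- jaw2l (a joint): Position (m) of the jaw on the case's +y side of slot 2: 0 = fully in, grows to 0.012 as it is pushed outward (along the case's +y). It stays where it is left; about 6 N moves it. The cap is clear of its lip from about 0.009; 0.0105 is a good margin.
- lip2l (a point): Middle of the lower inner edge of the lip of jaw2l (63 mm above the bench); moves with the jaw, axes as the case's. With the jaw fully in it is 9 mm from the slot's middle plane.
- jaw2r (a joint): Position (m) of the jaw on the case's -y side of slot 2: 0 = fully in, grows to 0.012 as it is pushed outward (along the case's -y). It stays where it is left; about 6 N moves it. The cap is clear of its lip from about 0.009; 0.0105 is a good margin.
- lip2r (a point): Middle of the lower inner edge of the lip of jaw2r (63 mm above the bench); moves with the jaw, axes as the case's. With the jaw fully in it is 9 mm from the slot's middle plane.
- jaw3l (a joint): Position (m) of the jaw on the case's +y side of slot 3: 0 = fully in, grows to 0.012 as it is pushed outward (along the case's +y). It stays where it is left; about 6 N moves it. The cap is clear of its lip from about 0.009; 0.0105 is a good margin.
- lip3l (a point): Middle of the lower inner edge of the lip of jaw3l (63 mm above the bench); moves with the jaw, axes as the case's. With the jaw fully in it is 9 mm from the slot's middle plane.
- jaw3r (a joint): Position (m) of the jaw on the case's -y side of slot 3: 0 = fully in, grows to 0.012 as it is pushed outward (along the case's -y). It stays where it is left; about 6 N moves it. The cap is clear of its lip from about 0.009; 0.0105 is a good margin.
- lip3r (a point): Middle of the lower inner edge of the lip of jaw3r (63 mm above the bench); moves with the jaw, axes as the case's. With the jaw fully in it is 9 mm from the slot's middle plane.
- reagent: Bystander: amber bottle, 70 mm in diameter, 160 mm high; origin under its centre.
- beaker: Bystander: clear beaker, 76 mm in diameter, 100 mm high; origin under its centre.
Things that resemble listed ones, but are neither listed nor needed, are in the scene too. Leave any purple look-alike of the col3 alone.

How it is judged (in metres and radians):
On the way, in this order (a step that is already met when the one before it is completed fails the run):
1. the keeper is slid fully open (value of joint keeper above 0.09 m), for 0.2 s.
2. with the keeper open, every column lies in a V-groove, up against the stop ((y of col1 in the frame of cradle between -0.085 and -0.075 m or y of col1 in the frame of cradle between -0.005 and 0.005 m or y of col1 in the frame of cradle between 0.075 and 0.085 m) and z of col1 in the frame of cradle between 0.051 and 0.059 m and angle between the x axis of each of col1, col2, col3 and the x axis of cradle, either way round below 0.06 rad and x of col1 in the frame of stop_face between -0.08 and -0.072 m and linear speed of each of col1, col2, col3 below 0.02 m/s and (y of col2 in the frame of cradle between -0.085 and -0.075 m or y of col2 in the frame of cradle between -0.005 and 0.005 m or y of col2 in the frame of cradle between 0.075 and 0.085 m) and z of col2 in the frame of cradle between 0.051 and 0.059 m and x of col2 in the frame of stop_face between -0.08 and -0.072 m and (y of col3 in the frame of cradle between -0.085 and -0.075 m or y of col3 in the frame of cradle between -0.005 and 0.005 m or y of col3 in the frame of cradle between 0.075 and 0.085 m) and z of col3 in the frame of cradle between 0.051 and 0.059 m and x of col3 in the frame of stop_face between -0.08 and -0.072 m and value of joint keeper above 0.085 m), for 0.2 s.
At the end, for the whole second after the job is handed in: Every column present lies at rest in a V-groove across both rails (within 5 mm sideways, axis 51 to 59 mm up, within 0.06 rad of the cradle's x), its origin 72 to 80 mm from the stop's face (touching is 75), and the keeper is shut (below 0.010) ((y of col1 in the frame of cradle between -0.085 and -0.075 m or y of col1 in the frame of cradle between -0.005 and 0.005 m or y of col1 in the frame of cradle between 0.075 and 0.085 m) and z of col1 in the frame of cradle between 0.051 and 0.059 m and angle between the x axis of each of col1, col2, col3 and the x axis of cradle, either way round below 0.06 rad and x of col1 in the frame of stop_face between -0.08 and -0.072 m and linear speed of each of col1, col2, col3 below 0.02 m/s and (y of col2 in the frame of cradle between -0.085 and -0.075 m or y of col2 in the frame of cradle between -0.005 and 0.005 m or y of col2 in the frame of cradle between 0.075 and 0.085 m) and z of col2 in the frame of cradle between 0.051 and 0.059 m and x of col2 in the frame of stop_face between -0.08 and -0.072 m and (y of col3 in the frame of cradle between -0.085 and -0.075 m or y of col3 in the frame of cradle between -0.005 and 0.005 m or y of col3 in the frame of cradle between 0.075 and 0.085 m) and z of col3 in the frame of cradle between 0.051 and 0.059 m and x of col3 in the frame of stop_face between -0.08 and -0.072 m and value of joint keeper below 0.01 m).
It fails at once if the gripper presses on the jaws (over 4 N) (contact force between the fingers and clamp above 4 N).
It fails at once if a column is wrenched up out of its slot while the lip of one of its jaws is still less than 14.5 mm from the column's middle plane ((z of col1 in the frame of case between 0.062 and 0.095 m and x of col1 in the frame of case between -0.03 and 0.03 m and (y of col1 in the frame of lip1l between -0.0145 and 0 m or y of col1 in the frame of lip1r between 0 and 0.0145 m)) or (z of col2 in the frame of case between 0.062 and 0.095 m and x of col2 in the frame of case between -0.03 and 0.03 m and (y of col2 in the frame of lip2l between -0.0145 and 0 m or y of col2 in the frame of lip2r between 0 and 0.0145 m)) or (z of col3 in the frame of case between 0.062 and 0.095 m and x of col3 in the frame of case between -0.03 and 0.03 m and (y of col3 in the frame of lip3l between -0.0145 and 0 m or y of col3 in the frame of lip3r between 0 and 0.0145 m))).
It fails at once if the stop is shifted by more than 4 mm (distance of stop_face from where it was at the start of the episode above 0.004 m).
It fails at once if a bystander is moved by more than 30 mm (distance of any of reagent, beaker from where it was at the start of the episode above 0.03 m).
Of col1, col2, col3 only 2 to 3 are there at a start; the rules pass over those that are not, and their reading is None.
Once in a run the grip may slacken for a moment while it holds something.
It also fails if it takes over 208 s, if anything falls off the work surface, if the arm or the gripper's body presses on something with over 40 N, if the wrist force passes 120 N, or if a joint passes its speed limit or range.

## Working session

There is one attempt and no reset: what is moved stays moved. The work goes in short steps, Python scripts to look and compute and a shell command to move; the robot and the scene stay as the last step left them, time stands still between calls to the robot, and variables do not carry over. Pictures are saved under pics/ and viewed, about 12 in all and at most 16, crops included, and the job is handed in when it is done.

```bash
ls; mkdir -p pics; python3 - <<'E'
from station import bot, imaging
import cv2
for n in ("scene","top"):
    p,d=imaging.capture(n); cv2.imwrite(f"pics/{n}0.png",p[:,:,::-1])
    c=imaging.calibration(n); print(n,c)
print(bot.get_state())
E
```

```text
pics
scene {'fx': 400.9375273682909, 'fy': 400.9375273682909, 'cx': 319.16504387153225, 'cy': 191.12263576765395, 'k1': -0.0461432693108896, 'xyz': array([ 897.58680771, -742.78462717, 1194.21249857]), 'rotation': array([[ 0.85141362, -0.41527162,  0.32038155],
       [ 0.52443068,  0.66447345, -0.53239787],
       [ 0.00820469,  0.62130871,  0.78352292]])}
top {'fx': 457.27277520251675, 'fy': 457.27277520251675, 'cx': 319.9068780926198, 'cy': 197.48867692482003, 'k1': -0.10239179517855779, 'xyz': array([ 1.52237723e+02, -1.56641042e+00,  1.58553449e+03]), 'rotation': array([[-0.00560323,  0.98084801, -0.19469409],
       [-0.99988553, -0.00823182, -0.01269469],
       [-0.01405425,  0.19460067,  0.98078186]])}
{'clock': 0.1, 'joint_positions': array([-7.68334481e+01,  8.64865063e+00,  8.23882655e+01,  9.97787031e-06,
        8.90273509e+01, -7.67732650e+00]), 'qd': array([ 0.05652718, -0.03059312, -0.1703132 , -0.02429399,  0.09976775,
        0.11712798]), 'tau': array([ 5.87172268e-03, -7.14375758e+01, -5.71794999e+01,  1.55795788e-04,
        7.29792228e-03,  2.34001226e-05]), 'position': array([ 204.53116752, -537.15460217,  230.73951633]), 'tcp_rot': array([[ 3.55822624e-01, -2.55327283e-04,  9.34553474e-01],
       [-9.34552848e-01,  1.09222350e-03,  3.55822684e-01],
       [-1.11159250e-03, -9.99999371e-01,  1.50020991e-04]]), 'force': array([ 0.32971651, -0.0850551 , -0.35470059]), 'moment': array([-0.01312534, -0.03329477,  0.0972449 ]), 'finger_gap': 85.3738523287561}
```

View pics/scene0.png

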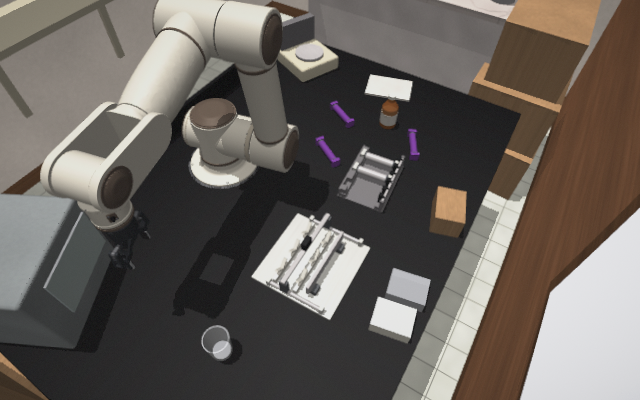

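View pics/top0.png

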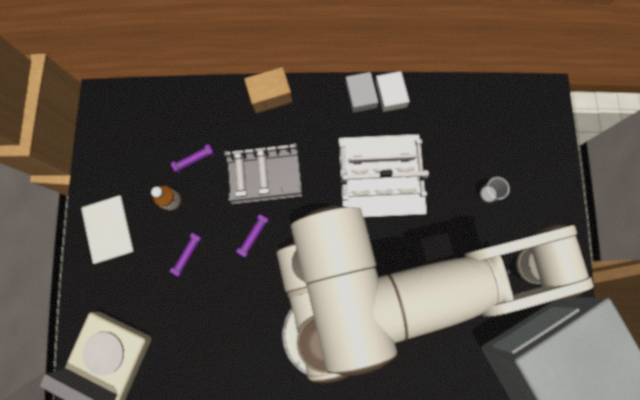

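The scene shows two columns in the case: left (239,170) in slot 3 and middle (263,170) in slot 2 of the top view. Slot 1 is empty. The cradle is at about (384,175), with the keeper grip at about (386,173). The purple things are decoys.

```bash
cat > h.py <<'E'
import numpy as np, cv2, sys
from station import bot, imaging
def K(c): return np.array([[c['fx'],0,c['cx']],[0,c['fy'],c['cy']],[0,0,1]]),np.array([c['k1'],0,0,0,0.])
def ray(c,uv):
    k,d=K(c)  # drawn at (1+k1 r^2)
    n=cv2.undistortPoints(np.float64(uv).reshape(-1,1,2),k,d).reshape(-1,2)
    return np.c_[n[:,0],-n[:,1],-np.ones(len(n))]@c['rotation'].T
def onplane(c,uv,z):
    r=ray(c,uv); t=(z-c['xyz'][2])/r[:,2]; return c['xyz']+r*t[:,None]
def proj(c,P):
    q=(np.atleast_2d(P)-c['xyz'])@c['rotation']; q=q*[1,-1,-1]
    k,d=K(c); return cv2.projectPoints(q,np.zeros(3),np.zeros(3),k,d)[0].reshape(-1,2)
def cloud(c,D):
    v,u=np.mgrid[:400,:640]; r=ray(c,np.c_[u.ravel(),v.ravel()])
    return (c['xyz']+r*D.reshape(-1,1)).reshape(400,640,3)
def ortho(c,P,x0,x1,y0,y1,z,s):
    "rectified picture of plane z; rows: x from x1 down, cols: y from y1 down; s mm/px"
    xs=np.arange(x1,x0,-s); ys=np.arange(y1,y0,-s); X,Y=np.meshgrid(xs,ys,indexing='ij')
    m=proj(c,np.c_[X.ravel(),Y.ravel(),np.full(X.size,z)]).astype(np.float32).reshape(X.shape+(2,))
    return cv2.remap(P,m[...,0],m[...,1],cv2.INTER_LINEAR)
E
python3 - <<'E'
from h import *
np.set_printoptions(precision=1,suppress=True)
c=imaging.calibration('top')
print(onplane(c,[[228,203],[300,195],[239,170],[263,170],[341,217],[425,215]],10)); print(onplane(c,[[386,173]],130))
w=imaging.calibration('wrist'); s=bot.get_state(); R=s['tcp_rot']
print(w, (w['xyz']-s['position'])@R, R.T@w['rotation'])
E
python3 -m jog 2>&1 | head -5
```

```text
[[ 447.9  343.3   10. ]
 [ 474.5   88.8   10. ]
 [ 567.7  307.7   10. ]
 [ 566.7  221.4   10. ]
 [ 395.1  -54.3   10. ]
 [ 399.5 -348.1   10. ]]
[[ 521.3 -200.1  130. ]]
{'fx': 324.72351217479655, 'fy': 324.72351217479655, 'cx': 321.3743514130914, 'cy': 198.8989598901096, 'k1': -0.014674174709447079, 'xyz': array([ 269.2, -512.3,  374.5]), 'rotation': array([[ 0.4,  0.9,  0.3],
       [-0.9,  0.3,  0.1],
       [ 0. , -0.3,  1. ]])} [  -0.3 -143.8   69.3] [[ 1.  -0.  -0. ]
 [-0.   0.3 -1. ]
 [ 0.   1.   0.3]]
invalid input
```

```bash
python3 -m jog '[2.5,3.4,1,-0.036,2.5,3.4,1,-0.036,2.5,3.4,1,-0.036,2.5,3.4,1,-0.036,2.5,3.4,1,-0.036,2.5,3.4,1,-0.036,2.5,3.4,1,-0.036,2.5,3.4,1,-0.036,2.5,3.4,1,-0.036,2.5,3.4,1,-0.036,0,0,0,0,0,0,0,0]' && python3 - <<'E'
from h import *
p,d=imaging.capture('wrist');c=imaging.calibration('wrist')
np.savez('w1.npz',p=p,d=d,**c)
cv2.imwrite('pics/w1.png',p[:,:,::-1]); print(c)
E
```

```text
clock: 1.3
position: [454.8, -196.7, 331.0]
tcp_rot: [[0.006, -0.0, 1.0], [-1.0, 0.0, 0.006], [-0.0, -1.0, -0.0]]
force: [-0.6, 0.2, -0.1]
finger_gap: 85.4
{'fx': 324.72351217479655, 'fy': 324.72351217479655, 'cx': 321.3743514130914, 'cy': 198.8989598901096, 'k1': -0.014674174709447079, 'xyz': array([ 523.72704345, -197.04342671,  474.53503307]), 'rotation': array([[ 6.00856762e-03,  9.61196880e-01,  2.75797853e-01],
       [-9.99981485e-01,  5.50999908e-03,  2.58255255e-03],
       [ 9.62695536e-04, -2.75808264e-01,  9.61212190e-01]])}
```

View pics/w1.png

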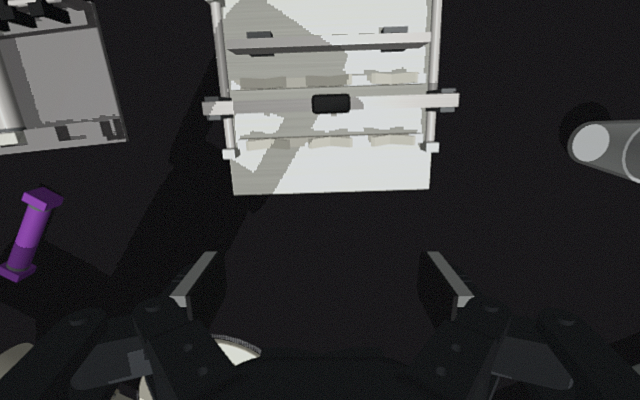

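The cradle base's near corners are at (233,194) and (429,189). The grip block's top is centred at (331,102), and the stop's top edge runs (228,50)–(431,38).

```bash
python3 - <<'E'
from h import *
np.set_printoptions(precision=1,suppress=True)
w=np.load('w1.npz');c={k:w[k] for k in w}
print('corners',onplane(c,[[233,194.5],[429.5,189]],10))
print('grip',onplane(c,[[331,102]],130))
print('bar edges',onplane(c,[[205,111],[458,105],[205,101],[458,94]],94))
P=cloud(c,w['d'])
for n,lo,hi in (('grip',118,140),):
    m=(P[...,2]>lo)&(P[...,2]<hi)&(abs(P[...,1]+200)<60)&(P[...,0]>450)&(P[...,0]<620); q=P[m]; print(n,len(q),q.mean(0),np.percentile(q,[2,98],axis=0))
m=(P[...,2]>66)&(P[...,2]<80)&(abs(P[...,1]+200)<110)&(P[...,0]>560)&(P[...,0]<640); q=P[m];print('stop top',len(q),np.percentile(q,[2,50,98],axis=0), np.polyfit(q[:,1],q[:,0],1))
m=(P[...,2]>5)&(P[...,2]<16)&(abs(P[...,1]+200)<170)&(P[...,0]>360)&(P[...,0]<450); q=P[m];print('base',len(q),np.percentile(q,[.5,50,99.5],axis=0))
i=ortho(c,w['p'],370,700,-370,-40,59,.6); cv2.imwrite('pics/o1.png',i[:,:,::-1]);print(i.shape)
E
```

```text
corners [[ 396.5  -67.1   10. ]
 [ 406.6 -358.    10. ]]
grip [[ 527.6 -207.2  130. ]]
bar edges [[ 517.5  -65.5   94. ]
 [ 525.8 -351.8   94. ]
 [ 528.4  -66.4   94. ]
 [ 537.7 -350.4   94. ]]
grip 734 [ 526.2 -207.   130.4] [[ 516.6 -225.8  127. ]
 [ 535.4 -187.8  132.6]]
stop top 2255 [[ 586.4 -305.7   67.5]
 [ 594.1 -201.1   76.7]
 [ 602.6  -94.4   78.6]] [ -0.  586.1]
base 6327 [[ 399.  -354.     8.5]
 [ 426.8 -202.1   10.8]
 [ 449.8  -67.8   13. ]]
(550, 550, 3)
```

View pics/o1.png

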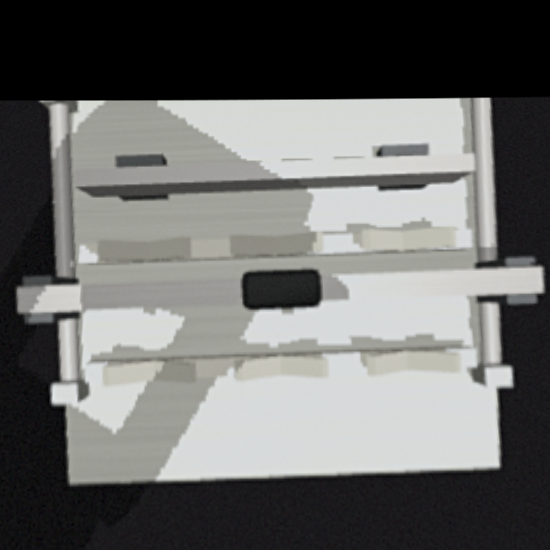

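```bash
python3 -m jog '[1.2,-0.17,-4,0.0045,1.2,-0.17,-4,0.0045,1.2,-0.17,-4,0.0045,1.2,-0.17,-4,0.0045,1.2,-0.17,-4,0.0045,1.2,-0.18,-2.7,0.0045,0,0,0,0]' && python3 -m jog '[0,0,0,0,0,0,0,0,0,0,0,0,0,0,0,0,0,0,0,0,0,0,0,0,0,0,0,0]' 3.4 30 && python3 -m jog '[1,0.033,0,0,2,0.066,0,0,2,0.066,0,0,2,0.066,0,0,1,0.033,0,0,0.5,0.016,0,0,0.5,0.016,0,0,0.3,0.01,0,0,0.2,0.006,0,0,0,0,0,0]'
```

```text
clock: 2.05
position: [524.8, -208.1, 100.0]
tcp_rot: [[0.03, -0.006, 1.0], [-1.0, 0.003, 0.03], [-0.003, -1.0, -0.006]]
force: [-0.4, -0.4, -0.4]
finger_gap: 85.7
clock: 2.75
position: [526.9, -205.8, 106.2]
tcp_rot: [[0.032, 0.002, 0.999], [-0.999, 0.002, 0.032], [-0.002, -1.0, 0.002]]
force: [-2.8, 20.3, 14.3]
finger_gap: 39.4
clock: 3.75
position: [622.0, -202.1, 106.3]
tcp_rot: [[0.032, 0.001, 0.999], [-0.999, 0.003, 0.032], [-0.003, -1.0, 0.002]]
force: [-2.4, 21.4, 12.0]
finger_gap: 39.2
```

```bash
python3 -m jog '[0.3,0.11,0.15,0,0.3,0.01,0.15,0,0,0,0,0]'; python3 -m jog '[0.3,0.01,0,0,0.2,0.01,0,0,0,0,0,0]'
```

```text
clock: 4.05
position: [624.1, -201.9, 106.5]
tcp_rot: [[0.031, -0.009, 0.999], [-1.0, 0.003, 0.031], [-0.004, -1.0, -0.009]]
force: [-29.9, 11.3, -0.6]
finger_gap: 39.4
clock: 4.35
position: [629.1, -201.7, 106.5]
tcp_rot: [[0.031, -0.008, 0.999], [-1.0, 0.003, 0.031], [-0.004, -1.0, -0.008]]
force: [-27.7, 10.8, -3.0]
finger_gap: 39.0
```

```bash
python3 -m jog '[0,0,0,0,0,0,0,0,0,0,0,0,0,0,0,0,0,0,3,0,0,0,4,0,0,0,4,0,0,0,4,0,0,0,4,0]' 8.5 && python3 -m jog '[-1.4,4.6,0,0.007,-1.4,4.6,0,0.008,-1.4,4.6,0,0.008,-1.4,4.6,0,0.008,-1.4,4.6,0,0.008,-1.4,4.6,0,0.008,-1.4,4.6,0,0.008,-1.4,4.6,0,0.008,-1.4,4.6,0,0.008,0,0,0,0,0,0,0,0]' && python3 - <<'E'
from h import *
p,d=imaging.capture('wrist');c=imaging.calibration('wrist')
np.savez('w2.npz',p=p,d=d,**c)
cv2.imwrite('pics/w2.png',p[:,:,::-1])
E
```

```text
clock: 5.25
position: [632.3, -203.1, 299.3]
tcp_rot: [[0.031, 0.001, 1.0], [-1.0, -0.0, 0.031], [0.0, -1.0, 0.001]]
force: [-0.3, -0.5, 0.2]
finger_gap: 84.7
clock: 6.35
position: [506.2, 211.7, 297.5]
tcp_rot: [[0.104, 0.001, 0.995], [-0.995, 0.0, 0.104], [-0.0, -1.0, 0.001]]
force: [-0.3, -0.8, 0.2]
finger_gap: 85.1
```

View pics/w2.png

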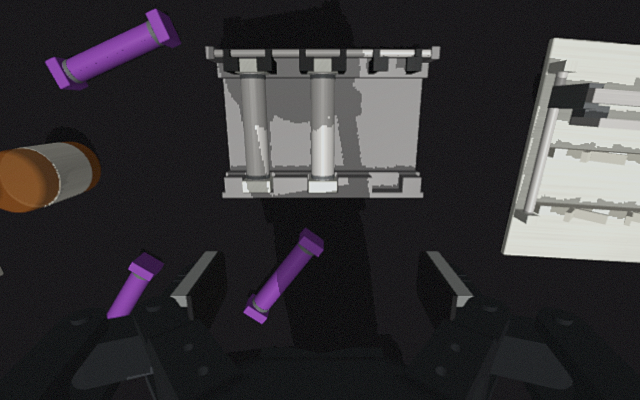

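Columns run from (255,65)–(256,185) in slot 3 and (322,65)–(323,185) in slot 2. The case's near wall is at row ~190.

```bash
python3 - <<'E'
from h import *
np.set_printoptions(precision=2,suppress=True)
w=np.load('w2.npz');c={k:w[k] for k in w}
i=ortho(c,w['p'],440,670,80,350,62,.4); cv2.imwrite('pics/o2.png',i[:,:,::-1]);print(i.shape)
P=cloud(c,w['d'])
from scipy.optimize import least_squares
for n,y in (('s3',300),('s2',219)):
    m=(P[...,2]>46)&(P[...,2]<62)&(abs(P[...,1]-y)<35)&(P[...,0]>495)&(P[...,0]<600); q=P[m]
    f=lambda v:np.hypot(((q[:,1]-v[0]-v[1]*(q[:,0]-550))*np.cos(v[1])),q[:,2]-v[2])-14
    r=least_squares(f,[y,.1,45],loss='soft_l1'); print(n,len(q),r.x,np.abs(r.fun).mean())
E
```

```text
(575, 675, 3)
s3 2213 [294.16   0.11  45.93] 0.5223144352346305
s2 2162 [213.57   0.1   45.97] 0.4957477750694123
```

View pics/o2.png

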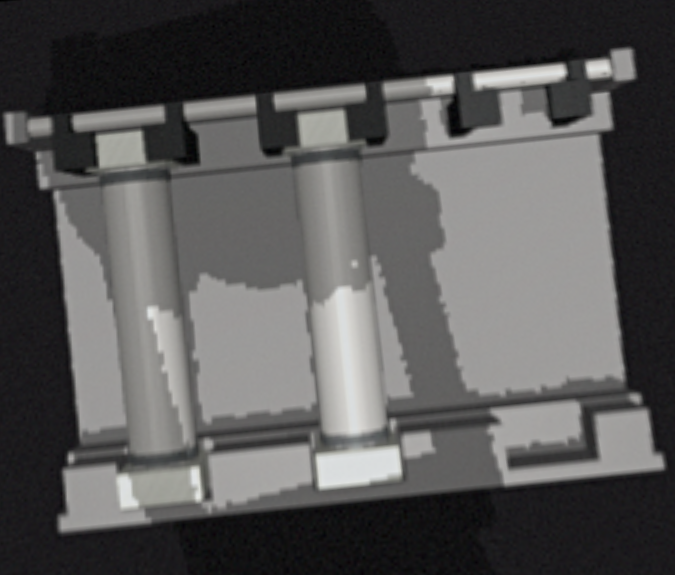

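```bash
python3 - <<'E'
from h import *
np.set_printoptions(precision=1,suppress=True)
w=np.load('w2.npz');c={k:w[k] for k in w}
P=cloud(c,w['d'])
for uv in [(215,255),(205,265),(195,290),(430,255),(440,265),(455,290),(200,320)]: print(uv,P[uv[1],uv[0]])
m=(P[...,2]>200); print(np.percentile(P[m],[0,.5,2],axis=0))
E
```

```text
(215, 255) [513.2 254.9 320.8]
(205, 265) [513.  256.  329.3]
(195, 290) [512.9 253.5 346.3]
(430, 255) [521.9 167.7 320.2]
(440, 265) [521.8 166.4 328.5]
(455, 290) [521.7 167.6 346.1]
(200, 320) [498.5 253.2 342.7]
[[487.2 135.8 310.7]
 [491.  140.1 315.4]
 [493.3 142.6 321.9]]
```

```bash
python3 -m jog '[2.1,0.1,-4,0,2.1,0.1,-4,0,0,0,-4,0,0,0,-4,0,0,0,-2,0,0,0,-1.5,0,0,0,0,0,0,0,0,0]' 6.0
```

```text
clock: 7.2
position: [549.3, 212.4, 103.3]
tcp_rot: [[0.101, 0.001, 0.995], [-0.995, 0.0, 0.101], [-0.0, -1.0, 0.001]]
force: [-0.3, -0.1, 0.0]
finger_gap: 59.6
```

```bash
python3 -m jog '[0,0.1,-3,0,0,0,-3,0,0,0,-1.5,0,0,0,-0.4,0,0,0,0,0,0,0,0,0]' && python3 -m jog '[0,0,0,0,0,0,0,0,0,0,0,0,0,0,0,0,0,0,0,0,0,0,0,0,0,0,0,0]' 2.0 80
```

```text
clock: 7.8
position: [549.4, 214.1, 24.8]
tcp_rot: [[0.102, 0.002, 0.995], [-0.995, 0.001, 0.102], [-0.0, -1.0, 0.002]]
force: [-0.1, -0.1, 0.3]
finger_gap: 60.1
clock: 8.5
position: [549.0, 214.0, 24.3]
tcp_rot: [[0.102, 0.001, 0.995], [-0.995, 0.0, 0.102], [-0.0, -1.0, 0.001]]
force: [-3.6, -0.6, 9.0]
finger_gap: 26.1
```

```bash
python3 -m jog '[-0.012,0.08,0,0.0118,-0.012,0.08,0,0.0118,-0.012,0.08,0,0.0118,-0.012,0.08,0,0.0118,-0.012,0.08,0,0.0118,-0.012,0.08,0,0.0118,-0.012,0.08,0,0.0118,-0.012,0.08,0,0.0118,0,0,0,0,0,0,0,0,0,0,0,0]' && python3 - <<'E'
from h import *
p,d=imaging.capture('wrist');c=imaging.calibration('wrist')
np.savez('w3.npz',p=p,d=d,**c)
cv2.imwrite('pics/w3.png',p[:,:,::-1])
E
```

```text
clock: 9.6
position: [548.8, 219.6, 24.4]
tcp_rot: [[0.194, 0.003, 0.981], [-0.981, -0.001, 0.194], [0.001, -1.0, 0.002]]
force: [4.3, -6.6, 5.7]
finger_gap: 25.7
```

View pics/w3.png

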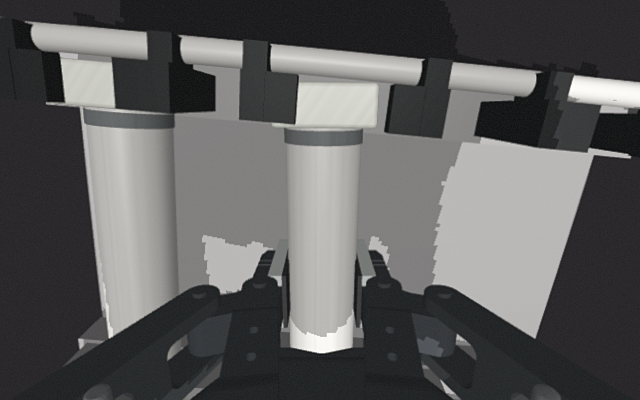

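```bash
python3 -m jog '[-0.015,0.05,0,0.006,-0.015,0.05,0,0.006,0,0,0,0]';  python3 -m jog '[-0.01,0.03,0,0.004,0,0.03,0,0.004,0,0,0,0]'
```

```text
clock: 9.95
position: [548.5, 220.6, 24.4]
tcp_rot: [[0.206, 0.003, 0.979], [-0.979, -0.001, 0.206], [0.001, -1.0, 0.002]]
force: [4.0, -8.0, 6.2]
finger_gap: 26.0
clock: 10.25
position: [548.4, 220.9, 24.3]
tcp_rot: [[0.214, 0.002, 0.977], [-0.977, -0.001, 0.214], [0.001, -1.0, 0.002]]
force: [3.7, -10.0, 6.3]
finger_gap: 25.8
```

```bash
python3 -m jog '[0.011,-0.1,0,-0.0143,0.011,-0.1,0,-0.0143,0.011,-0.1,0,-0.0143,0.011,-0.1,0,-0.0143,0.011,-0.1,0,-0.0143,0.011,-0.1,0,-0.0143,0.011,-0.1,0,-0.0143,0.011,-0.1,0,-0.0143,0.011,-0.1,0,-0.0143,0.011,-0.1,0,-0.0143,0.011,-0.1,0,-0.0143,0.011,-0.1,0,-0.0143,0.011,-0.1,0,-0.0143,0.011,-0.1,0,-0.0143,0.011,-0.1,0,-0.0143,0.011,-0.1,0,-0.0143,0,0,0,0,0,0,0,0]'
python3 -m jog '[-0.009,0.1,0,0.0143,-0.009,0.1,0,0.0143,-0.009,0.1,0,0.0143,-0.009,0.1,0,0.0143,0,0.1,0,0.0143,0,0.1,0,0.0143,0,0.1,0,0.0143,0,0.1,0,0.0143,0,0,0,0,0,0,0,0]' && python3 - <<'E'
from h import *
p,d=imaging.capture('wrist');c=imaging.calibration('wrist')
np.savez('w4.npz',p=p,d=d,**c)
cv2.imwrite('pics/w4.png',p[0:200,:,::-1])
E
```

```text
clock: 12.05
position: [549.6, 208.0, 24.4]
tcp_rot: [[-0.011, 0.003, 1.0], [-1.0, 0.003, -0.011], [-0.003, -1.0, 0.003]]
force: [1.5, 18.1, 2.2]
finger_gap: 25.9
clock: 13.05
position: [549.3, 213.9, 24.4]
tcp_rot: [[0.102, 0.002, 0.995], [-0.995, 0.0, 0.102], [-0.0, -1.0, 0.002]]
force: [0.2, -0.9, 8.0]
finger_gap: 25.9
```

View pics/w4.png

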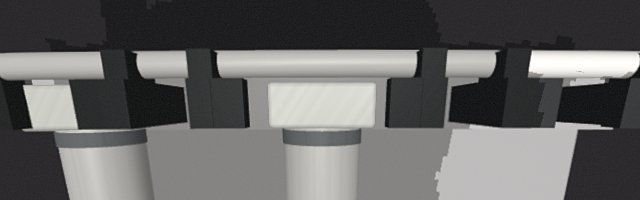

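```bash
python3 -m jog '[0,0,0.3,0,0,0,0.5,0,0,0,0.8,0,0,0,1,0,0,0,1,0,0,0,1,0,0,0,2,0,0,0,3,0,0,0,3,0,0,0,0,0]'; python3 - <<'E'
from h import *
np.set_printoptions(precision=1,suppress=True)
w=np.load('w1.npz');c={k:w[k] for k in w}
P=cloud(c,w['d'])
g=cv2.cvtColor(w['p'],cv2.COLOR_RGB2GRAY)
for u in (245,270,300,330,360,385,410):
    print(u,[(v,int(g[v,u]),P[v,u].round(0)[[0,2]].tolist()) for v in range(32,60,2)])
E
```

```text
clock: 14.1
position: [550.2, 214.3, 154.2]
tcp_rot: [[0.102, 0.006, 0.995], [-0.995, 0.002, 0.102], [-0.001, -1.0, 0.007]]
force: [0.7, 0.8, -3.8]
finger_gap: 25.8
245 [(32, 160, [616.0, 12.0]), (34, 162, [613.0, 12.0]), (36, 158, [611.0, 12.0]), (38, 160, [609.0, 10.0]), (40, 153, [594.0, 77.0]), (42, 154, [592.0, 78.0]), (44, 154, [590.0, 78.0]), (46, 157, [588.0, 77.0]), (48, 119, [586.0, 76.0]), (50, 66, [586.0, 62.0]), (52, 65, [524.0, 475.0]), (54, 106, [524.0, 475.0]), (56, 162, [587.0, 11.0]), (58, 158, [584.0, 12.0])]
270 [(32, 63, [612.0, 33.0]), (34, 51, [609.0, 34.0]), (36, 64, [607.0, 31.0]), (38, 160, [597.0, 77.0]), (40, 159, [594.0, 78.0]), (42, 157, [592.0, 77.0]), (44, 158, [591.0, 76.0]), (46, 158, [589.0, 75.0]), (48, 69, [588.0, 69.0]), (50, 70, [587.0, 58.0]), (52, 69, [587.0, 42.0]), (54, 32, [587.0, 27.0]), (56, 120, [587.0, 12.0]), (58, 160, [584.0, 11.0])]
300 [(32, 161, [616.0, 11.0]), (34, 158, [614.0, 10.0]), (36, 160, [611.0, 10.0]), (38, 160, [597.0, 78.0]), (40, 161, [595.0, 77.0]), (42, 159, [593.0, 76.0]), (44, 161, [591.0, 77.0]), (46, 118, [589.0,
[... 926 characters left out ...]
(34, 214, [602.0, 77.0]), (36, 214, [599.0, 78.0]), (38, 214, [597.0, 77.0]), (40, 214, [595.0, 79.0]), (42, 221, [593.0, 77.0]), (44, 83, [593.0, 69.0]), (46, 84, [593.0, 56.0]), (48, 88, [593.0, 41.0]), (50, 35, [593.0, 25.0]), (52, 197, [593.0, 12.0]), (54, 218, [590.0, 13.0]), (56, 216, [588.0, 11.0]), (58, 216, [585.0, 12.0])]
410 [(32, 215, [604.0, 77.0]), (34, 212, [602.0, 76.0]), (36, 212, [600.0, 76.0]), (38, 212, [597.0, 78.0]), (40, 214, [595.0, 78.0]), (42, 154, [594.0, 76.0]), (44, 82, [594.0, 64.0]), (46, 81, [594.0, 50.0]), (48, 138, [594.0, 34.0]), (50, 218, [595.0, 12.0]), (52, 215, [593.0, 12.0]), (54, 216, [591.0, 11.0]), (56, 217, [588.0, 12.0]), (58, 216, [586.0, 12.0])]
```

```bash
python3 -m jog '[-0.1,-1,0,0,-0.2,-2,0,-0.005,-0.3,-3,0,-0.005,-0.3,-3,0,-0.005,-0.4,-4,-0.5,-0.005,-0.4,-4,-0.5,-0.005,-0.4,-4,-0.5,-0.006,-0.4,-4,-0.5,-0.006,-0.4,-4,-0.5,-0.006,-0.4,-4,-0.5,-0.006,-0.3,-3,-0.5,-0.006,-0.3,-3,-0.5,-0.006,-0.2,-2,-0.5,-0.006,-0.12,-1,-0.5,0,-0.05,-0.1,0,0,0,0,0,0,0,0,0,0]' && python3 - <<'E'
from h import *
p,d=imaging.capture('wrist');c=imaging.calibration('wrist')
np.savez('w5.npz',p=p,d=d,**c)
cv2.imwrite('pics/w5.png',p[:,:,::-1]); print(bot.get_state()['position'])
E
```

```text
clock: 15.8
position: [506.0, -206.3, 99.3]
tcp_rot: [[0.036, 0.0, 0.999], [-0.999, 0.0, 0.036], [-0.0, -1.0, 0.0]]
force: [0.1, -0.6, -3.5]
finger_gap: 25.6
[ 506.09876091 -206.27098935   99.50254094]
```

View pics/w5.png

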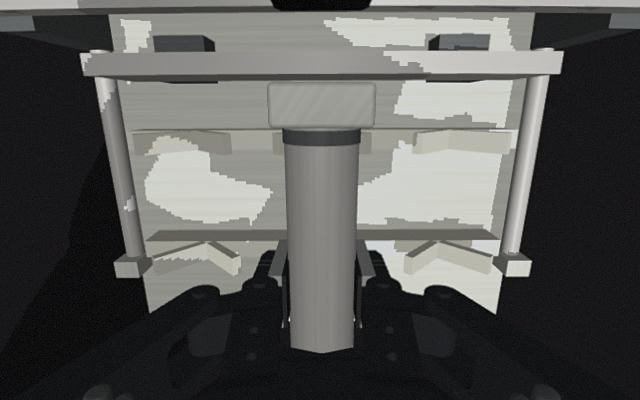

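The column is held level and centred between the side grooves (vertices at columns 207 and 440), short of the stop (row 75).

```bash
python3 -m jog '[0,0,-1.5,0,0,0,-2,0,0,0,-1.5,0,0,0,-0.7,0,0,0,-0.3,0,0,0,0,0]'; python3 -m jog '[0,0,-0.2,0,0,0,0,0]';python3 -m jog '[0.2,0.007,0,0,0.2,0.007,0,0,0.1,0.003,0,0,0,0,0,0]'
```

```text
clock: 16.45
position: [506.1, -206.9, 39.5]
tcp_rot: [[0.035, 0.0, 0.999], [-0.999, 0.0, 0.035], [-0.0, -1.0, 0.0]]
force: [0.4, -0.3, -3.7]
finger_gap: 25.9
clock: 16.65
position: [506.1, -207.2, 37.7]
tcp_rot: [[0.035, 0.001, 0.999], [-0.999, -0.0, 0.035], [0.0, -1.0, 0.001]]
force: [-0.6, 0.4, -3.1]
finger_gap: 26.0
clock: 17.05
position: [511.1, -207.0, 37.3]
tcp_rot: [[0.035, 0.0, 0.999], [-0.999, 0.0, 0.035], [-0.0, -1.0, 0.0]]
force: [0.2, 0.1, -4.3]
finger_gap: 26.1
```

```bash
for i in 1 2 3; do python3 -m jog '[0.1,0.004,0,0,0,0,0,0]' | grep -E 'pos|force'; done
```

```text
position: [512.0, -206.9, 37.2]
force: [0.7, -1.2, -2.9]
position: [513.0, -206.9, 37.3]
force: [0.1, -0.9, -3.5]
position: [513.9, -206.8, 37.2]
force: [-1.2, 0.2, -3.3]
```

```bash
python3 -m jog '[0.1,0.004,0,0,0,0,0,0]' | grep -E 'pos|force';  python3 -m jog '[0.05,0.002,0,0,0,0,0,0]' | grep -E 'pos|force'
```

```text
position: [513.9, -206.9, 36.9]
force: [-9.4, -2.1, -1.3]
position: [513.9, -206.8, 36.8]
force: [-13.5, -1.9, -1.0]
```

```bash
python3 -m jog '[-0.1,-0.003,0,0,0,0,-0.1,0,0,0,-0.1,0,0,0,-0.1,0,0,0,0,0]';  python3 -m jog '[0,0,-0.05,0,0,0,0,0,0,0,0,0]' - 20
```

```text
clock: 18.55
position: [514.0, -206.7, 34.7]
tcp_rot: [[0.035, -0.001, 0.999], [-0.999, 0.0, 0.035], [-0.0, -1.0, -0.001]]
force: [-10.7, 3.3, 7.8]
finger_gap: 25.7
clock: 18.85
position: [514.0, -206.8, 34.7]
tcp_rot: [[0.035, -0.001, 0.999], [-0.999, 0.0, 0.035], [-0.0, -1.0, -0.001]]
force: [-14.5, 3.4, 15.5]
finger_gap: 26.0
```

```bash
python3 -m jog '[-0.05,0,0.1,0,0,0,0,0]';  python3 -m jog '[0,0,0,0,0,0,0,0,0,0,0,0,0,0,0,0,0,0,0,0,0,0,3,0,0,0,4,0,0,0,4,0,0,0,4,0,0,0,4,0,0,0,0,0]' 6.0; python3 - <<'E'
from h import *
p,d=imaging.capture('wrist');c=imaging.calibration('wrist')
np.savez('w6.npz',p=p,d=d,**c)
cv2.imwrite('pics/w6.png',p[:,:,::-1])
E
```

```text
clock: 19.05
position: [513.9, -206.8, 34.9]
tcp_rot: [[0.035, 0.0, 0.999], [-0.999, -0.0, 0.035], [0.0, -1.0, 0.0]]
force: [-2.7, 1.9, -0.2]
finger_gap: 26.0
clock: 20.15
position: [515.3, -207.6, 230.4]
tcp_rot: [[0.035, 0.007, 0.999], [-0.999, -0.004, 0.035], [0.004, -1.0, 0.007]]
force: [1.2, 1.0, -0.2]
finger_gap: 60.0
```

View pics/w6.png

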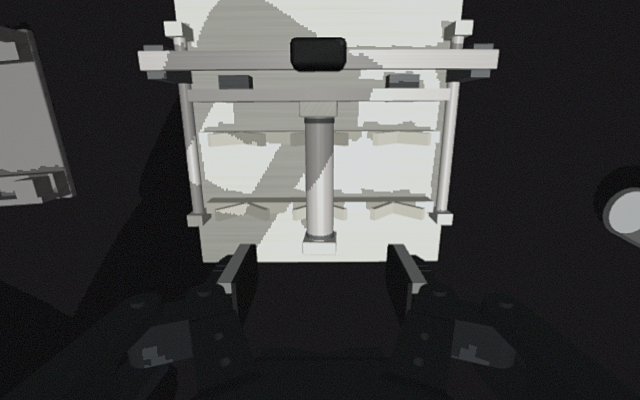

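```bash
python3 -m jog '[0.1,2,0,0,0.2,4,0,0.006,0.2,4.4,0,0.006,0.2,4.4,0,0.006,0.25,4.4,0,0.006,0.25,4.4,0,0.006,0.25,4.4,0,0.006,0.25,4.4,0,0.006,0.25,4.4,-1,0.006,0.25,4.4,-2,0.006,0.25,4.4,-3,0.006,0.15,3,-3,0.006,0.1,1.5,-3,0.001,0,0,0,0,0,0,0,0,0,0,0,0]'
```

```text
clock: 21.8
position: [541.4, 290.8, 108.0]
tcp_rot: [[0.101, 0.001, 0.995], [-0.995, 0.001, 0.101], [-0.0, -1.0, 0.002]]
force: [0.6, -0.2, -1.1]
finger_gap: 59.9
```

```bash
python3 -m jog '[-0.05,0.2,-3,0,0,0.07,-3,0,0,0,-1.6,0,0,0,-0.7,0,0,0,0,0,0,0,0,0]' && python3 -m jog '[0,0,0,0,0,0,0,0,0,0,0,0,0,0,0,0,0,0,0,0,0,0,0,0,0,0,0,0]' 2.0 80
```

```text
clock: 22.4
position: [541.0, 294.2, 25.1]
tcp_rot: [[0.101, 0.002, 0.995], [-0.995, 0.001, 0.101], [-0.001, -1.0, 0.002]]
force: [-0.1, 0.2, 0.3]
finger_gap: 59.9
clock: 23.1
position: [540.6, 294.4, 24.7]
tcp_rot: [[0.102, 0.001, 0.995], [-0.995, 0.001, 0.102], [-0.0, -1.0, 0.001]]
force: [-1.6, -0.5, 8.5]
finger_gap: 26.2
```

```bash
python3 -m jog '[-0.016,0.094,0,0.0138,-0.016,0.094,0,0.0138,-0.016,0.094,0,0.0138,-0.016,0.094,0,0.0138,-0.016,0.094,0,0.0138,-0.016,0.094,0,0.0138,-0.016,0.094,0,0.0138,-0.016,0.094,0,0.0138,0,0,0,0,0,0,0,0]'; python3 -m jog '[0.0105,-0.1,0,-0.0141,0.0105,-0.1,0,-0.0141,0.0105,-0.1,0,-0.0141,0.0105,-0.1,0,-0.0141,0.0105,-0.1,0,-0.0141,0.0105,-0.1,0,-0.0141,0.0105,-0.1,0,-0.0141,0.0105,-0.1,0,-0.0141,0.0105,-0.1,0,-0.0141,0.0105,-0.1,0,-0.0141,0.0105,-0.1,0,-0.0141,0.0105,-0.1,0,-0.0141,0.0105,-0.1,0,-0.0141,0.0105,-0.1,0,-0.0141,0.0105,-0.1,0,-0.0141,0.0105,-0.1,0,-0.0141,0,0,0,0,0,0,0,0]'
```

```text
clock: 24.1
position: [540.2, 300.9, 24.8]
tcp_rot: [[0.21, 0.002, 0.978], [-0.978, -0.001, 0.21], [0.001, -1.0, 0.002]]
force: [4.0, -9.3, 7.1]
finger_gap: 26.3
clock: 25.9
position: [541.2, 287.8, 24.8]
tcp_rot: [[-0.012, 0.003, 1.0], [-1.0, 0.003, -0.012], [-0.004, -1.0, 0.002]]
force: [1.9, 17.0, 3.0]
finger_gap: 25.9
```

```bash
python3 -m jog '[-0.006,0.1,0,0.0144,-0.005,0.1,0,0.0144,-0.005,0.1,0,0.0144,-0.005,0.1,0,0.0144,-0.005,0.1,0,0.0144,-0.005,0.1,0,0.0144,-0.005,0.1,0,0.0144,0,0.09,0,0.0144,0,0,0,0,0,0,0,0]' && python3 - <<'E'
from h import *
p,d=imaging.capture('wrist');c=imaging.calibration('wrist')
np.savez('w7.npz',p=p,d=d,**c)
cv2.imwrite('pics/w7.png',p[0:200,:,::-1])
E
```

```text
clock: 26.9
position: [540.9, 293.7, 24.7]
tcp_rot: [[0.102, 0.002, 0.995], [-0.995, 0.001, 0.102], [-0.0, -1.0, 0.002]]
force: [0.0, -2.8, 9.2]
finger_gap: 25.7
```

View pics/w7.png

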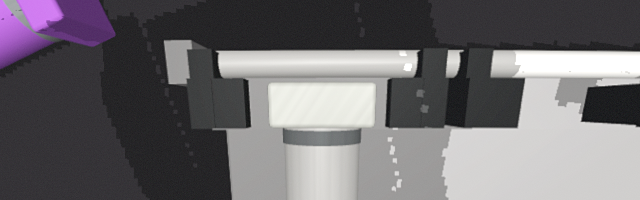

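Both lips are clear of the cap: the inner edges are at columns 249 and 386, and the cap spans 268–376.

```bash
python3 -m jog '[0,0,0.3,0,0,0,0.5,0,0,0,0.8,0,0,0,1,0,0,0,1,0,0,0,1,0,0,0,2,0,0,0,3,0,0,0,3,0,0,0,0,0]' && python3 -m jog '[-0.1,-1,0,0,-0.2,-2,0,-0.005,-0.3,-3,0,-0.005,-0.3,-3,0,-0.005,-0.4,-4,-0.5,-0.005,-0.4,-4,-0.5,-0.005,-0.4,-4,-0.5,-0.006,-0.3,-4,-0.5,-0.006,-0.3,-4,-0.5,-0.006,-0.3,-4,-0.5,-0.006,-0.3,-3,-0.5,-0.006,-0.2,-3,-0.5,-0.006,-0.2,-2,-0.5,-0.006,-0.1,-1,-0.5,0,0,-0.1,0,0,0,0,0,0,0,0,0,0]'
```

```text
clock: 27.95
position: [541.8, 294.2, 154.8]
tcp_rot: [[0.102, 0.006, 0.995], [-0.995, 0.003, 0.102], [-0.002, -1.0, 0.007]]
force: [0.5, -0.9, -3.6]
finger_gap: 25.9
clock: 29.65
position: [502.4, -126.6, 99.7]
tcp_rot: [[0.036, 0.0, 0.999], [-0.999, 0.0, 0.036], [-0.0, -1.0, 0.0]]
force: [0.4, 0.2, -1.9]
finger_gap: 25.8
```

```bash
python3 -m jog '[0,-0.01,-1.5,0,0,0,-2,0,0,0,-1.5,0,0,0,-0.7,0,0,0,-0.5,0,0,0,0,0]';python3 -m jog '[0.2,0.007,0,0,0.2,0.007,0,0,0.1,0.003,0,0,0,0,0,0]'; for i in 1 2; do python3 -m jog '[0.1,0.004,0,0,0,0,0,0]' | grep -E 'pos|force'; done
```

```text
clock: 30.25
position: [502.4, -127.2, 37.6]
tcp_rot: [[0.035, -0.0, 0.999], [-0.999, 0.0, 0.035], [-0.0, -1.0, -0.0]]
force: [0.8, -0.3, -2.5]
finger_gap: 26.2
clock: 30.65
position: [507.6, -127.4, 37.9]
tcp_rot: [[0.035, 0.0, 0.999], [-0.999, -0.0, 0.035], [0.0, -1.0, 0.0]]
force: [0.2, 1.5, -2.8]
finger_gap: 25.8
position: [508.4, -127.3, 37.7]
force: [0.3, -0.9, -2.9]
position: [509.4, -127.3, 37.6]
force: [-0.4, 0.6, -3.9]
```

```bash
for i in 1 2 ; do python3 -m jog '[0.07,0.003,0,0,0,0,0,0]' | grep -E 'pos|force'; done
```

```text
position: [510.1, -127.2, 37.6]
force: [-1.4, -0.2, -4.3]
position: [510.7, -127.2, 37.6]
force: [0.9, 0.4, -3.0]
```

```bash
for i in 1 2 ; do python3 -m jog '[0.07,0.003,0,0,0,0,0,0]' | grep -E 'pos|force'; done
```

```text
position: [510.8, -127.2, 37.4]
force: [-5.6, -0.7, -1.5]
position: [510.8, -127.2, 37.2]
force: [-12.7, -2.0, -0.2]
```

Contact. Back off slightly, lower and release.

```bash
python3 -m jog '[-0.1,-0.003,0,0,0,0,-0.1,0,0,0,-0.1,0,0,0,-0.1,0,0,0,0,0]' | grep -E 'pos|force';  python3 -m jog '[-0.03,0,0,0,0,0,0,0]' - 20; python3 -m jog '[0,0,0,0,0,0,0,0,0,0,0,0,0,0,0,0,0,0,0,0,0,0,3,0,0,0,4,0,0,0,4,0,0,0,4,0,0,0,4,0,0,0,0,0]' 6.0; python3 - <<'E'
from h import *
p,d=imaging.capture('wrist');c=imaging.calibration('wrist')
np.savez('w8.npz',p=p,d=d,**c)
cv2.imwrite('pics/w8.png',p[:,:,::-1])
P=cloud(c,d)
from scipy.optimize import least_squares
for y in (-127,-207):
    m=(P[...,2]>56)&(P[...,2]<74)&(abs(P[...,1]-y)<20)&(P[...,0]>475)&(P[...,0]<550); q=P[m]
    f=lambda v:np.hypot(((q[:,1]-v[0]-v[1]*(q[:,0]-512))*np.cos(v[1])),q[:,2]-v[2])-14
    r=least_squares(f,[y,.03,55],loss='soft_l1'); print(len(q),r.x)
E
```

```text
position: [510.8, -127.0, 35.3]
force: [-12.1, 2.9, 13.1]
clock: 32.55
position: [510.8, -127.0, 35.3]
tcp_rot: [[0.035, 0.0, 0.999], [-0.999, 0.0, 0.035], [-0.0, -1.0, 0.0]]
force: [-10.1, 3.2, 11.1]
finger_gap: 26.1
clock: 33.65
position: [512.3, -127.7, 230.1]
tcp_rot: [[0.035, 0.007, 0.999], [-0.999, -0.003, 0.035], [0.003, -1.0, 0.007]]
force: [0.6, -0.4, -0.2]
finger_gap: 59.7
2088 [-1.26144808e+02  4.13355981e-02  5.29554858e+01]
2059 [-2.06292360e+02  4.07942488e-02  5.29544237e+01]
```

View pics/w8.png

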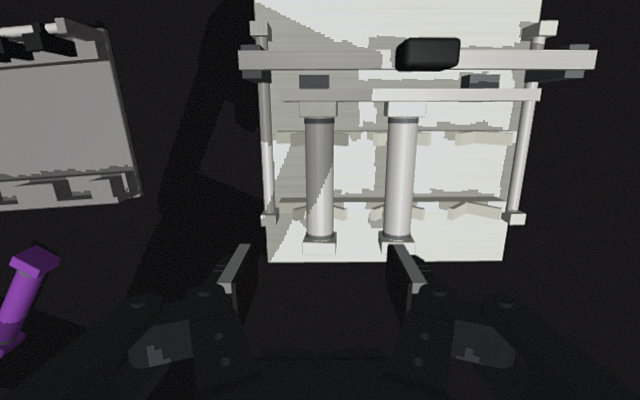

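```bash
python3 -m jog '[2.2,-1.5,0,0,2.2,-1.5,0,0,2.2,-1.5,0,0,2.2,-1.5,0,0,2.2,-1.5,-2,0,0,0,-3,0,0,0,-4,0,0,0,-3,0,0,0,-0.5,0,0,0,0,0,0,0,0,0]' && python3 -m jog '[0,0,0,0,0,0,0,0,0,0,0,0,0,0,0,0,0,0,0,0,0,0,0,0]' 3.4 30 && python3 -m jog '[-0.5,-0.018,0,0,-1,-0.035,0,0,-1.5,-0.05,0,0,-1.5,-0.05,0,0,-1.5,-0.05,0,0,-1.5,-0.05,0,0,-1,-0.035,0,0,-0.5,-0.018,0,0,-0.5,-0.018,0,0,-0.3,-0.01,0,0,0,0,0,0]'
```

```text
clock: 34.8
position: [621.4, -202.4, 101.2]
tcp_rot: [[0.035, 0.002, 0.999], [-0.999, -0.001, 0.035], [0.001, -1.0, 0.002]]
force: [-0.3, 0.1, 0.2]
finger_gap: 59.9
clock: 35.4
position: [621.4, -202.0, 101.4]
tcp_rot: [[0.035, 0.002, 0.999], [-0.999, -0.0, 0.035], [0.0, -1.0, 0.002]]
force: [-2.2, 3.9, 6.7]
finger_gap: 39.3
clock: 36.5
position: [523.2, -205.8, 101.4]
tcp_rot: [[0.035, 0.002, 0.999], [-0.999, -0.001, 0.035], [0.001, -1.0, 0.002]]
force: [-1.9, 0.7, 8.3]
finger_gap: 39.7
```

```bash
python3 -m jog '[-0.3,-0.01,0,0,-0.2,-0.007,0,0,-0.2,-0.007,0,0,0,0,0,0]'; python3 -m jog '[-0.3,-0.01,0,0,0,0,0,0]'
```

```text
clock: 36.9
position: [516.5, -206.1, 101.4]
tcp_rot: [[0.035, 0.003, 0.999], [-0.999, -0.001, 0.035], [0.001, -1.0, 0.003]]
force: [-0.7, 1.1, 8.4]
finger_gap: 39.1
clock: 37.1
position: [515.9, -206.2, 101.5]
tcp_rot: [[0.035, 0.008, 0.999], [-0.999, -0.002, 0.035], [0.002, -1.0, 0.008]]
force: [25.8, 0.4, -5.0]
finger_gap: 39.3
```

Hard stop reached. Release, rise and check.

```bash
python3 -m jog '[0.2,0,0,0,0,0,0,0]' && python3 -m jog '[0,0,0,0,0,0,0,0,0,0,0,0,0,0,0,0,0,0,2,0,0,0,4,0,0,0,4,0,0,0,4,0,-2,0,2,0,-2,0,0,0,-2,0,0,0,0,0,0,0,0,0,0,0]' 8.0; python3 - <<'E'
from h import *
p,d=imaging.capture('wrist');c=imaging.calibration('wrist')
cv2.imwrite('pics/w9.png',p[:,:,::-1]); np.set_printoptions(precision=1,suppress=True)
P=cloud(c,d)
m=(P[...,2]>120)&(P[...,2]<140)&(abs(P[...,1]+207)<50)&(P[...,0]>480); q=P[m]; print('grip',len(q),np.percentile(q,[2,50,98],axis=0))
for y in (-127,-207):
    m=(P[...,2]>48)&(P[...,2]<66)&(abs(P[...,1]-y)<60)&(P[...,0]>575)&(P[...,0]<600); q=P[m]; print('stop face',np.percentile(q[:,0],[5,25,50,75]))
E
```

```text
clock: 37.3
position: [516.0, -206.1, 101.5]
tcp_rot: [[0.035, 0.003, 0.999], [-0.999, -0.001, 0.035], [0.001, -1.0, 0.003]]
force: [2.5, 1.6, 8.3]
finger_gap: 39.7
clock: 38.6
position: [454.8, -206.0, 259.9]
tcp_rot: [[0.034, 0.001, 0.999], [-0.999, -0.0, 0.034], [0.0, -1.0, 0.001]]
force: [-0.6, -0.7, -0.1]
finger_gap: 80.1
grip 1140 [[ 508.1 -225.1  126.9]
 [ 517.6 -206.2  130.5]
 [ 526.8 -187.3  132.3]]
stop face [577.9 586.4 588.5 589.3]
stop face [576.3 589.  590.  592.4]
```

View pics/w9.png

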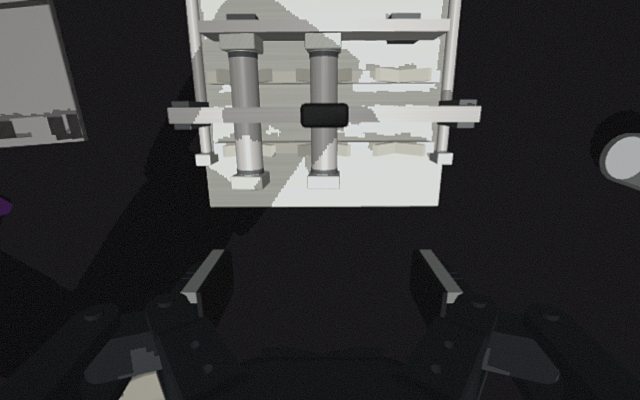

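The keeper bar (row 115) crosses both columns, and both far caps touch the stop (row 35).

```bash
python3 -c "from station import bot; print(bot.hand_in())"
```

```text
the job is handed in; nothing more can be done
None
```

The job is done and handed in at about 39 s on the robot clock, well inside the 208 s limit. `hand_in` reports no verdict, so I can't confirm the judging.

- **What I did:** I opened the keeper to its hard stop. Two columns were present, in slots 2 and 3; slot 1 was empty. I rocked each one about its socket until both lips cleared the cap in the wrist picture, then lifted it out. The slot 2 column went into the middle groove and the slot 3 column into the +80 mm groove. Each was slid up until it touched the stop, with peak force along the slide about 14.5 N against the stop's 25 N. Then I slid the keeper shut to its other hard stop.
- **Last checks:**
  - The final picture shows both columns in their grooves against the stop, with the keeper across them.
  - The grip block measures x = 517.6 mm, against my cradle-origin estimate of about 517 mm, so the keeper reads about 0 to 1 mm.
  - The stop face reads about 590 mm at its middle, the same as before the columns were placed.
- **Readings that disagreed:**
  - The depth fit put both column axes at 53 mm, not the nominal 55 mm. Both read the same, and the picture was taken with the arm still settling, so I put it down to camera error.
  - While the first opening was being finished, the fingers slipped about 5 mm along the grip block after it hit the hard stop. This did no harm.
- **Not checked at the end:** I did not measure the bottle and beaker again; no planned path went near them. The lip clearance was judged from pictures, not measured on the jaws.

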